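Slide a parts carton home between freshly glued rails

ROBOT

A 6-joint arm with a two-finger parallel gripper is mounted at the origin on the work surface. World frame = base frame: x ahead of the robot, y to its left, z up, the work surface at z = 0. Lengths are in m, angles in rad, forces in N, time in s.
With the tool pointing down it reaches from about 0.425 to 0.95 m from the base axis. Payload 3.5 kg.
Tool frame: the origin (TCP) lies at the very end of the fingers, on their centre line; the grasp point (between the pads) lies 19 mm behind it; z points along the fingers, x is the direction in which the jaws open and shut, and the axes are right-handed (so a half turn about z gives the same grasp; the last joint's range is limited). The gripper opens to 85 mm and grips with 20 to 120 N. Pads are 22 mm wide; open, the fingers measure 114 mm over their backs; the gripper's body (76 mm by 85 mm) begins 54 mm behind the grasp point. The pads swing forward as they close: fully open they stand 13 mm farther back than shut.
Start: joints at [-1.319, 0.286, 1.577, -0, 1.279, -0.15], TCP at [0.264, -0.621, 0.231] pointing down, gripper open.
Joint ranges: [-2.77, 2.77], [-0.9, 2.22], [0.21, 2.48], [-1.53, 4.67], [0.24, 2.81], [-2.84, 2.84]. Speed limits (rad/s): [2.79, 2.79, 3.14, 3.14, 3.14, 3.14].

INTERFACE

Orientations are given as a unit quaternion [w, x, y, z].
In Python, from bench import readout, read_camera, env gives the robot as it stands. The module is installed in compiled form; this text tells all that it offers.
- The arm moves only by the tool apply_moves, never from a script. Its argument "moves" is a list of rows, each a list of 4 numbers: the shift along the tool's x, y, z in cm, then the turn about the tool's z in rad. A call has 1 to 20 rows; each row shifts and turns the commanded pose from where the row before left it, along the tool's axes as they then stand; what a row does not reach is not made up. A row lasts 1/12 s, in which the tool goes at most 41.7 mm and 7.16 degrees, less where a joint would pass 70% of its speed; a pose out of reach is approached as far as the arm can. A call with a gripper value outside its range is refused whole. "fingers" is the closure, from 0 (fully open) to 1 (shut), set as the call begins (left out, the last holds). The fingers move at their own pace and stop on an object; the grip force is fixed at half the most. Time passes only in rows, so rows that do not move let the fingers close. It gives the time, the measured TCP pose, the force and the opening at its end, in the units of the state.
- readout.get_obs(): the state, without advancing time (a new reading comes with each control period).
- read_camera(name): name is "side" or "top" or "wrist"; returns a dict with "frame" (480x640x3 uint8, red, green, blue), "vertical_fov" (degrees; the focal length in pixels is half the picture's height over the tangent of half this angle, whatever the lens; pixels are square), "cx", "cy" (the principal point, pixels), "R" (3x3) and "t" (3): a world point X has camera coordinates R X + t. Camera axes: x right, y down, z forward; pixel columns grow to the right and rows downward; lengths in m; the calibration is good to about 2 mm. A picture is of the moment at which its call begins. There is no depth.
- env.close_job(): hands the job in, once; it reports no verdict.
The state is a dict: "time": time; "joint_pos": joint angles; "joint_vel": joint speeds; "effort": joint torques, N m; "eef_pos": TCP position; "eef_rot": TCP orientation; "wrist_force": force on the tool from outside, world axes, zero at the start; "wrist_torque": the same for the moment, N m; "grip_width": opening from 0.0 (shut) to 1.0 (fully open).
Only numpy, scipy, OpenCV 4.12 (cv2) and the standard library are available. Lean on these libraries where they do the work, as an engineer would, in place of code of your own. Each camera call takes 0.05 s, during which the arm holds its last target.

TASK

On the plywood board, the two low aluminium guide rails have just been glued down and the glue is still wet. Push the cardboard parts carton across the board and down the lane between the rails until it sits fully home against the wooden end stop, square in the lane, without the carton or the robot ever touching either rail. Only push it with the fingers: do not pinch, lift or tip it, leave everything else where it is, and finish with the hand clear.

Things in the scene. Friction and masses are not known exactly. Their poses are not given: they have to be found in the camera images.
- carton: closed cardboard carton, 100 long (its own x) x 90 wide (its y) x 55 high mm, about 0.45 kg, with a paper tape strip over its top along its x; origin: centre of its underside; x points roughly down the lane. It starts standing flat on the board, in front of the lane mouth, up to 16 mm to one side of the lane's middle line and turned up to 0.2 rad from it.
- rack: fixed plywood board, 460 (x) x 300 (y) x 12 mm thick, flat on the bench; position and yaw vary. Origin: centre of its underside; x runs along the lane's middle line in the pushing direction (roughly world +y), z up. The lane between the rails is 110 mm wide (y -55 to +55 mm), x from -20 mm (mouth) to +200 mm (stop). Before the mouth (x -230 to -20) the board is bare but for the carton.
- lane_mouth (a point): point on the board's top, on the lane's middle line, level with the near ends of the rails; axes as the board's.
- lane_end (a point): point on the board's top, on the lane's middle line, at the face of the fixed dark wooden end stop (134 wide, 30 mm high above the board, 16 mm thick) that closes the lane; axes as the board's. With the carton home, its origin is 50 mm before this point.
- rail_left: fixed aluminium guide rail on the board's +y side, 220 long (x) x 12 wide (y) x 18 mm high; stands on the board, top 30 mm above the bench; origin: centre of its underside, at x = 90, y = +61, z = 12 mm of the board; its axes are parallel to the board's. Must not be touched.
- rail_right: the same rail on the board's -y side, origin at x = 90, y = -61, z = 12 mm of the board. Must not be touched.
- jar: bystander: white jar, 38 mm across, 50 mm high, standing on the board outside the left rail; origin: centre of its underside. Leave alone.
- hub: bystander: aluminium wheel hub, 48 mm across, 66 mm high, standing on the board outside the right rail; origin: centre of its underside. Leave alone.
- bearing: bystander: steel bearing ring, 42 mm across, 12 mm high, lying on the board outside the right rail near the mouth; origin: centre of its underside. Leave alone.
- mug: bystander: white mug, 80 mm across, 90 mm high, on the bench to the robot's left; origin: centre of its underside. Leave alone.
- oil: bystander: grey oil bottle, 52 mm across, 150 mm high, on the bench to the robot's left; origin: centre of its underside. Leave alone.
- wrench: bystander: steel wrench lying on the bench to the robot's right; origin: on its underside, near the middle. Leave alone.
- driver: bystander: screwdriver lying on the bench to the robot's right; origin: on its underside, near the middle. Leave alone.
Not all that is in view belongs to the job. What is shaped like the carton but blue, orange or purple is not meant.

How it is judged:
By the outcome, as a careful person would: the job done as asked, in the order asked, and still so for the second after the job is handed in, with the robot touching nothing.
It also fails if it takes over 64 s, if anything falls off the work surface, if the arm or the gripper's body presses on something with over 40 N, if the wrist force passes 120 N, or if a joint passes its speed limit or range.

## Working session

There is one attempt and no reset: what is moved stays moved. The work goes in short steps, Python scripts to look and compute and a tool call to move; the robot and the scene stay as the last step left them, time stands still between calls to the robot, and variables do not carry over. Pictures are saved under pics/ and viewed, and the job is handed in when it is done.

Besides the shell and the picture viewer there is one more tool, called after "Emit:" as name(argument=value, ...), one argument or row to a line, values as JSON. apply_moves: Moves the arm, as the interface text tells. Its arguments: {"type":"object","properties":{"moves":{"type":"array","items":{"type":"array","items":{"type":"number"}}},"fingers":{"type":"number"}},"required":["moves"]}

```bash
mkdir -p pics
python3 - <<'E'
from bench import readout, read_camera, env
import cv2,json
o=readout.get_obs(); print(o)
for n in ["top","side","wrist"]:
    c=read_camera(n); cv2.imwrite(f"pics/{n}0.png",c["frame"][:,:,::-1]); print(n,c["vertical_fov"],c["cx"],c["cy"],c["R"],c["t"])
E
```

```text
{'time': 0.0, 'joint_pos': array([-1.31897480e+00,  2.87203430e-01,  1.57817383e+00, -1.30250044e-05,
        1.27858403e+00, -1.49966262e-01]), 'joint_vel': array([-3.28314373e-04, -1.36982128e-05,  7.93390324e-04,  1.01683793e-03,
        1.29715322e-03, -4.08373900e-05]), 'effort': array([ 9.68767552e-06, -4.05979085e+01, -2.92627752e+01, -1.20872610e-04,
        5.82416716e-03,  1.21085154e-05]), 'eef_pos': array([ 0.26384934, -0.62058692,  0.2299237 ]), 'eef_rot': array([-7.89097486e-04,  8.33986181e-01, -5.51784059e-01, -8.83163421e-04]), 'wrist_force': array([-0.04014639,  0.00416862,  0.17425601]), 'wrist_torque': array([-0.00605108,  0.00342451,  0.01630233]), 'grip_width': 0.99990983092122}
top 55.179516122463355 321.4749323715481 241.2000660992531 [[ 0.07702164 -0.99702348  0.00344055]
 [-0.9761031  -0.0761079  -0.20354443]
 [ 0.20320043  0.01231899 -0.97905967]] [-0.02106434  0.47682285  1.04245083]
side 52.018619484979844 312.5764361277874 241.8017599917457 [[-0.92949655 -0.3682415  -0.02084118]
 [-0.17086664  0.4799926  -0.86047178]
 [ 0.32686503 -0.7962445  -0.50907166]] [0.43531998 0.11823119 1.10852401]
wrist 68.0209613442909 321.17092435878703 241.2040402375311 [[ 0.3898347  -0.92088345 -0.00160298]
 [-0.87772049 -0.37208822  0.30192233]
 [-0.27863173 -0.11629283 -0.95333118]] [-0.67414241 -0.03753497  0.38080168]
```

View pics/top0.png

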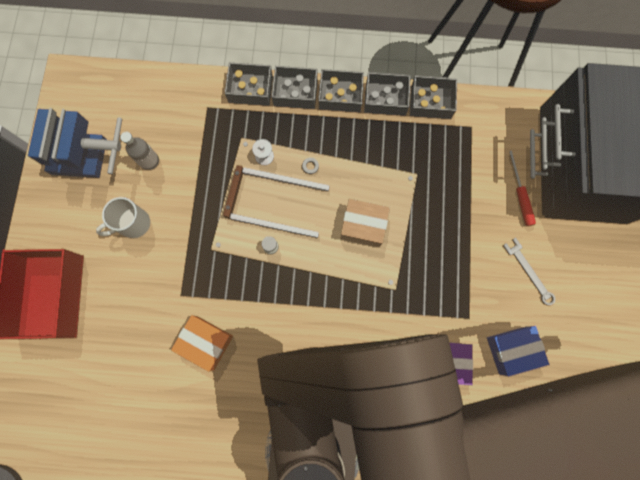

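View pics/side0.png

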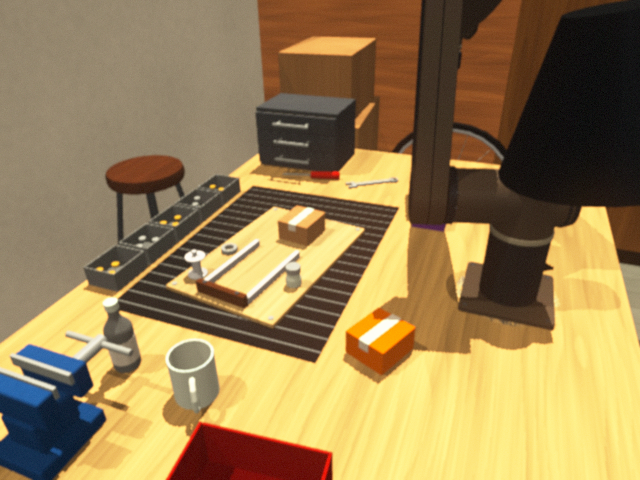

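View pics/wrist0.png

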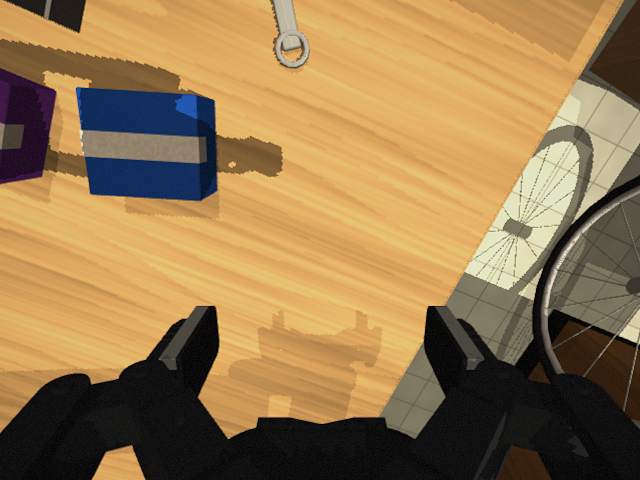

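The top view shows the board centred near (315,215) px. The lane opens right with its dark stop at (233,192), and the brown carton is at (366,222). The side view agrees. Next I'll zoom in to pick measurable features.

```bash
cat > h.py <<'E'
import numpy as np, cv2
from bench import readout, read_camera, env
def K(c):
    f=c["frame"].shape[0]/2/np.tan(np.radians(c["vertical_fov"]/2)); return f
def cast(c,uv,z):
    f=K(c); uv=np.atleast_2d(np.array(uv,float)); R=np.array(c["R"]);t=np.array(c["t"])
    d=np.c_[(uv[:,0]-c["cx"])/f,(uv[:,1]-c["cy"])/f,np.ones(len(uv))]@R
    o=-R.T@t
    return o+d*((z-o[2])/d[:,2])[:,None]
def proj(c,X):
    f=K(c); p=np.atleast_2d(X)@np.array(c["R"]).T+np.array(c["t"]); return np.c_[f*p[:,0]/p[:,2]+c["cx"],f*p[:,1]/p[:,2]+c["cy"]]
E
python3 - <<'E'
from h import *
c=read_camera("top"); im=c["frame"][:,:,::-1].copy()
print("cam",-np.array(c["R"]).T@c["t"])
w=read_camera("wrist"); print("wcam",-np.array(w["R"]).T@w["t"])
cv2.imwrite("pics/topz.png",cv2.resize(im[130:300,200:425],None,fx=3.5,fy=3.5,interpolation=cv2.INTER_CUBIC))
hsv=cv2.cvtColor(im,cv2.COLOR_BGR2HSV)
for p in [(366,222),(350,208),(355,235),(300,210),(340,270),(233,192),(290,178)]: print(p,hsv[p[1],p[0]])
E
```

```text
cam [0.25522421 0.0024464  1.11774866]
wcam [ 0.33598566 -0.59057914  0.37365652]
(366, 222) [ 42  16 211]
(350, 208) [ 16 103 190]
(355, 235) [ 16 102 190]
(300, 210) [ 18  81 204]
(340, 270) [ 20  75 203]
(233, 192) [ 12 131 119]
(290, 178) [ 28  15 203]
```

View pics/topz.png

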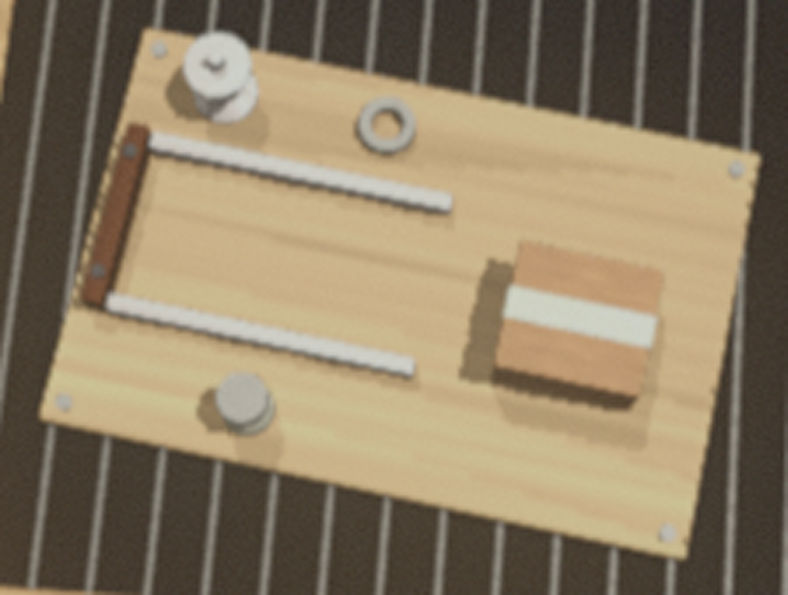

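The zoom shows the board corners, both rails (left rail lower, right rail upper), the stop, and the carton top with its tape. The carton looks nearly aligned and a bit to the right of mouth centre. I'll measure these with masks.

```bash
cat > meas.py <<'E'
from h import *
def meas(c,roi=None,verbose=True):
    im=c["frame"][:,:,::-1].copy(); hsv=cv2.cvtColor(im,cv2.COLOR_BGR2HSV)
    return im,hsv
E
python3 - <<'E'
from h import *
c=read_camera("top"); im=c["frame"][:,:,::-1].copy()
x0,y0,x1,y1=200,130,425,300
s=6
z=cv2.resize(im[y0:y1,x0:x1],None,fx=s,fy=s,interpolation=cv2.INTER_CUBIC)
def full(p): return (np.array(p,float)+.5)/s-.5+[x0,y0]
hsv=cv2.cvtColor(z,cv2.COLOR_BGR2HSV).astype(int)
H,S,V=hsv[...,0],hsv[...,1],hsv[...,2]
def big(m,n=1):
    m=(m*255).astype(np.uint8)
    cs,_=cv2.findContours(m,cv2.RETR_EXTERNAL,cv2.CHAIN_APPROX_NONE)
    return sorted(cs,key=cv2.contourArea)[::-1][:n]
# board
b=big((V>110))[0]; r=cv2.minAreaRect(b); bp=full(cv2.boxPoints(r))
h=cv2.approxPolyDP(cv2.convexHull(b),20,True)[:,0]
B=cast(c,full(h),0.012); print("board corners\n",B[:,:2].round(4))
# rails
for k in big((S<40)&(V>150),8):
    r=cv2.minAreaRect(k); 
    print("bright",full(r[0]).round(1),np.array(r[1])/s,r[2],cv2.contourArea(k)/s/s)
    if max(r[1])/s>60:
        print("  rail corners z.03",cast(c,full(cv2.boxPoints(r)),0.03)[:,:2].round(4).tolist())
    elif cv2.contourArea(k)/s/s>300:
        print("  tape corners z.067",cast(c,full(cv2.boxPoints(r)),0.067)[:,:2].round(4).tolist())
E
```

```text
board corners
 [[ 0.7982 -0.2023]
 [ 0.6726 -0.2119]
 [ 0.3588 -0.2024]
 [ 0.3201  0.2963]
 [ 0.7603  0.277 ]]
bright [274.1 224.9] [89.73688761  5.30336761] 12.132988929748535 423.3194444444444
  rail corners z.03 [[0.5211, 0.2441], [0.5343, 0.243], [0.5038, 0.0251], [0.4908, 0.0268]]
bright [285.6 178.4] [87.89776611  5.04383469] 11.990835189819336 394.0
  rail corners z.03 [[0.6423, 0.2272], [0.6554, 0.2261], [0.6245, 0.0081], [0.6115, 0.0097]]
bright [365.2 220. ] [43.43673706  9.23826726] 11.956583976745605 376.4305555555556
  tape corners z.067 [[0.5282, -0.0309], [0.5506, -0.034], [0.5364, -0.1354], [0.5142, -0.132]]
bright [263.7 151. ] [26.1750946  19.60710398] 54.46232223510742 361.0
  tape corners z.067 [[0.6958, 0.2125], [0.7286, 0.1768], [0.6762, 0.1343], [0.6441, 0.1699]]
bright [310.1 164.8] [14.5        15.66666667] 90.0 178.88888888888889
bright [269.8 243.5] [16.7600708  13.75590515] 18.434947967529297 167.0
bright [390.4 281.8] [4.09945806 4.3230648 ] 26.56505012512207 13.958333333333334
bright [217.7 244.2] [3.66666667 3.83333333] 90.0 11.277777777777779
```

Measured from the top view: board yaw is about 0.14 rad off +y and the board origin is near (0.560, 0.037). The carton centre is about 123 mm behind the origin and 11 mm to the left, almost unrotated. I'll move over the board for a closer wrist view.

Emit:
apply_moves(
  moves=[
    [0,0,0,0.11],
    [0,0,0,0.11],
    [0,0,0,0.11],
    [0,0,0,0.11],
    [0,0,0,0.102],
    [-1.5,-0.35,0,0],
    [-3,-0.7,0,0],
    [-3,-0.7,0,0],
    [-3,-0.7,0,0],
    [-3,-0.7,0,0],
    [-3,-0.7,0,0],
    [-3,-0.7,0,0],
    [-3,-0.7,0,0],
    [-3,-0.7,0,0],
    [-3,-0.7,0,0],
    [-3,-0.7,0,0],
    [-3,-0.7,0,0],
    [-3,-0.7,0,0],
    [-3,-0.7,0,0],
    [-3,-0.7,0,0],
  ],
  fingers=0.25,
)

```text
time: 1.97
eef_pos: [0.4256, -0.2032, 0.2315]
eef_rot: [0.0, -0.656, 0.755, -0.0]
wrist_force: [0.5, -0.3, 0.1]
grip_width: 0.755
```

Emit:
apply_moves(
  moves=[
    [-3,-0.7,0,0],
    [-3,-0.7,0,0],
    [-3,-0.7,0,0],
    [-3,-0.7,0,0],
    [-3,-0.7,0,0],
    [-3,-0.7,0,0],
    [-3,-0.7,0,0],
    [-1.7,-0.45,0,0],
    [0,0,0,0],
    [0,0,0,0],
    [0,0,0,0],
  ],
)

```text
time: 2.88
eef_pos: [0.5097, 0.0121, 0.2312]
eef_rot: [-0.0, -0.656, 0.755, -0.0]
wrist_force: [-0.4, -1.2, -0.3]
grip_width: 0.75
```

Run:
```python
from h import *
o=readout.get_obs(); print(o["time"],o["eef_pos"],o["eef_rot"],o["joint_pos"],o["grip_width"],np.abs(o["joint_vel"]).max())
c=read_camera("wrist"); cv2.imwrite("pics/w1.png",c["frame"][:,:,::-1])
```

```text
2.8833 [0.50971218 0.01209788 0.23120423] [-3.17562498e-04 -6.55822991e-01  7.54914633e-01 -4.07893353e-05] [-1.75212032e-01 -8.23907578e-02  1.97626074e+00 -5.74719490e-04
  1.24805882e+00  1.53601834e+00] 0.750472180940215 0.018967308564044418
```

View pics/w1.png

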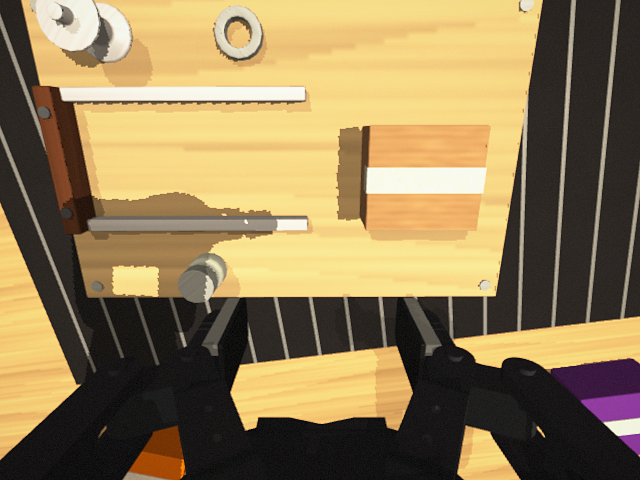

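The wrist view shows the lane between rails at rows ~94 and ~223, the stop at about (62,160), and the carton top at about x 367–490, y 125–230. The jar and hub are at left. Next is a zoomed look with edge fits.

Run:
```python
from h import *
c=read_camera("wrist"); im=c["frame"][:,:,::-1].copy()
np.save("w1.npy",im)
cv2.imwrite("pics/z1.png",cv2.resize(im[115:245,330:505],None,fx=4.5,fy=4.5,interpolation=cv2.INTER_NEAREST))
cv2.imwrite("pics/z2.png",cv2.resize(im[75:245,25:320],None,fx=2.7,fy=2.7,interpolation=cv2.INTER_NEAREST))
g=im.astype(int)
for u in (120,200,290): print(u,[tuple(g[v,u]) for v in range(84,106,1)][:22])
```

```text
120 [(np.int64(109), np.int64(178), np.int64(225)), (np.int64(109), np.int64(178), np.int64(225)), (np.int64(112), np.int64(172), np.int64(219)), (np.int64(171), np.int64(206), np.int64(226)), (np.int64(236), np.int64(246), np.int64(249)), (np.int64(238), np.int64(248), np.int64(247)), (np.int64(237), np.int64(247), np.int64(247)), (np.int64(235), np.int64(246), np.int64(247)), (np.int64(232), np.int64(244), np.int64(247)), (np.int64(230), np.int64(244), np.int64(248)), (np.int64(229), np.int64(243), np.int64(248)), (np.int64(228), np.int64(241), np.int64(247)), (np.int64(228), np.int64(241), np.int64(248)), (np.int64(228), np.int64(241), np.int64(248)), (np.int64(228), np.int64(242), np.int64(249)), (np.int64(225), np.int64(239), np.int64(247)), (np.int64(180), np.int64(199), np.int64(218)), (np.int64(94), np.int64(105), np.int64(114)), (np.int64(63), np.int64(87), np.int64(105)), (np.int64(95), np.int64(158), np.int64(202)), (np.int64(122), np.int64(198), np.int64(242)), (np.int64(120), np.int64(195), np.int64(237))]
200 [(np.int64(133), np.int64(215), np.int64(248)), (np.int64(128
[... 1297 characters left out ...]
, (np.int64(241), np.int64(249), np.int64(248)), (np.int64(241), np.int64(249), np.int64(249)), (np.int64(239), np.int64(248), np.int64(249)), (np.int64(239), np.int64(249), np.int64(249)), (np.int64(238), np.int64(248), np.int64(249)), (np.int64(238), np.int64(248), np.int64(249)), (np.int64(237), np.int64(247), np.int64(249)), (np.int64(238), np.int64(248), np.int64(251)), (np.int64(227), np.int64(242), np.int64(249)), (np.int64(151), np.int64(169), np.int64(183)), (np.int64(54), np.int64(65), np.int64(74)), (np.int64(51), np.int64(80), np.int64(102)), (np.int64(80), np.int64(130), np.int64(168)), (np.int64(122), np.int64(200), np.int64(244)), (np.int64(121), np.int64(196), np.int64(238))]
```

View pics/z1.png

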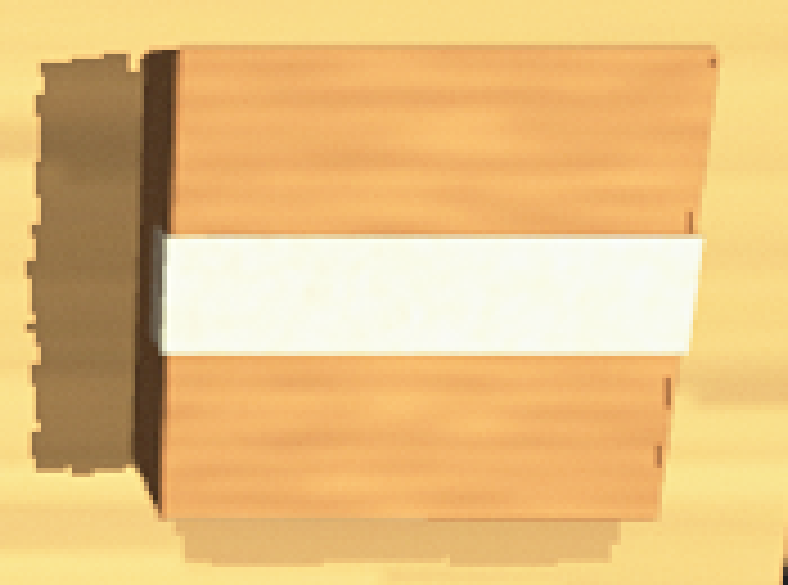

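View pics/z2.png

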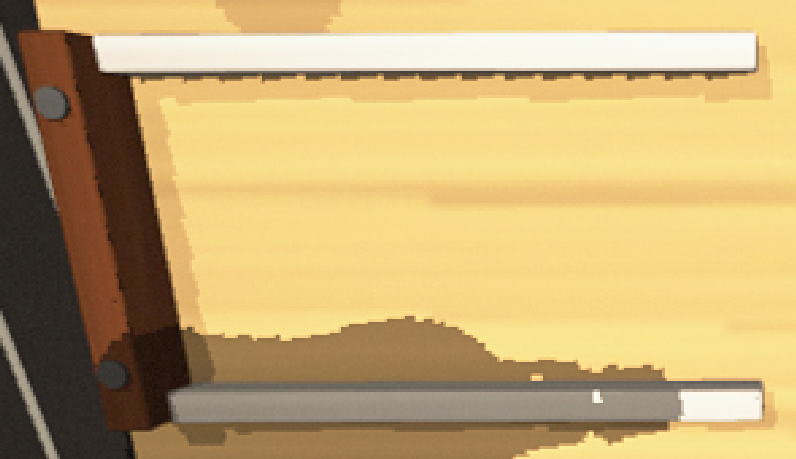

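Run:
```python
from h import *
c=read_camera("wrist")
def z1(p): return np.array(p,float)/4.5-.5+[330,115]
def z2(p): return np.array(p,float)/2.7-.5+[25,75]
C=cast(c,z1([(179,47),(717,45),(660,520),(162,519)]),.067)[:,:2]
T=cast(c,z1([(166,236),(703,237),(688,354),(161,354)]),.067)[:,:2]
RR=cast(c,z2([(93,36),(755,33),(757,70),(102,72)]),.03)[:,:2]
RL=cast(c,z2([(170,391),(762,390),(763,419),(173,423)]),.03)[:,:2]
S=cast(c,z2([(65,33),(150,430)]),.042)[:,:2]; Sb=cast(c,z2([(132,85),(188,380)]),.012)[:,:2]
far=lambda q:(q[0]+q[3])/2; nr=lambda q:(q[1]+q[2])/2
for n,q in (("RR",RR),("RL",RL)):
    d=far(q)-nr(q); print(n,"centre",q.mean(0).round(4),"len",np.linalg.norm(d).round(4),"ang from +y",np.arctan2(d[0],d[1]).round(4),"wid",np.linalg.norm(q[1]-q[2]).round(4))
d=(far(RR)-nr(RR))+(far(RL)-nr(RL)); ex=d/np.linalg.norm(d); ey=np.array([-ex[1],ex[0]])
mid=(RR.mean(0)+RL.mean(0))/2; O=mid-.09*ex
print("sep",(RL.mean(0)-RR.mean(0))@ey,"ex",ex,"O",O)
L=lambda p: np.c_[(p-O)@ex,(p-O)@ey].round(4)
for n,q in (("carton",C),("tape",T),("stop top",S),("stop bot",Sb),("RR",RR),("RL",RL)): print(n,L(q).tolist(),L(q.mean(0)[None]))
d=far(C)-nr(C); print("carton yaw rel", np.arctan2(d@ey,d@ex)); d=far(T)-nr(T); print("tape yaw rel", np.arctan2(d@ey,d@ex))
np.savez("board.npz",O=O,ex=ex,ey=ey)
```

```text
RR centre [0.634  0.1197] len 0.219 ang from +y 0.1394 wid 0.0114
RL centre [0.5138 0.1364] len 0.2191 ang from +y 0.1389 wid 0.0111
sep 0.12136975784883691 ex [0.13866231 0.99033972] O [0.56142372 0.03888468]
carton [[-0.0738, -0.0334], [-0.172, -0.0333], [-0.1731, 0.0568], [-0.0737, 0.0562]] [[-0.1232  0.0116]]
tape [[-0.0726, 0.0006], [-0.1742, 0.0012], [-0.1743, 0.0234], [-0.0724, 0.023]] [[-0.1234  0.0121]]
stop top [[0.2004, -0.0659], [0.2008, 0.066]] [[0.2006 0.    ]]
stop bot [[0.2019, -0.0521], [0.2031, 0.0547]] [[0.2025 0.0013]]
RR [[0.1998, -0.0663], [-0.0192, -0.0664], [-0.0197, -0.055], [0.1993, -0.0552]] [[ 0.0901 -0.0607]]
RL [[0.1988, 0.0546], [-0.0195, 0.0551], [-0.0197, 0.0662], [0.2002, 0.0668]] [[0.0899 0.0607]]
carton yaw rel -0.0032974784435028017
tape yaw rel -0.004920173856360551
```

Wrist measurements agree with the given geometry: rail separation is 121.4 mm (122 true) and the stop is at x=200. The carton is at board (-123, +12) mm with yaw about -0.004 rad. I'll first nudge it 12 mm sideways with both fingers against its left face, then push from behind. I'm going to the left side now.

Emit:
apply_moves(
  moves=[
    [1.8,0.65,0,0],
    [1.8,0.65,0,0],
    [1.8,0.65,0,0],
    [1.8,0.65,0,0],
    [1.7,0.65,0,0],
    [0,0,2.5,0],
    [0,0,2.5,0],
    [0,0,2.5,0],
    [0,0,2.5,0],
    [0,0,2.5,0],
    [0,0,2.5,0],
    [0,0,2.5,0],
    [0,0,2.5,0],
    [0,0,0,0],
    [0,0,0,0],
    [0,0,0,0],
  ],
  fingers=0.4,
)

```text
time: 4.37
eef_pos: [0.4662, -0.0718, 0.0326]
eef_rot: [0.0, -0.656, 0.755, -0.001]
wrist_force: [1.1, -0.5, 1.2]
grip_width: 0.599
```

```bash
cat > st.py <<'E'
from h import *
import sys
b=np.load("board.npz"); O,ex,ey=b["O"],b["ex"],b["ey"]
def st():
    o=readout.get_obs(); p=o["eef_pos"]; q=p[:2]-O
    w,x,y,z=o["eef_rot"]; tx=np.array([1-2*(y*y+z*z),2*(x*y+w*z)])
    print("t",o["time"],"board xy mm",(1000*np.array([q@ex,q@ey])).round(1),"z",(p[2]*1000).round(1),"toolx rel ex",np.arctan2(tx@ey,tx@ex).round(4),"F",np.array(o["wrist_force"]).round(1),"grip",round(o["grip_width"],3))
def pic(cam,name,roi=None,s=1):
    c=read_camera(cam); im=c["frame"][:,:,::-1].copy()
    if roi: im=im[roi[1]:roi[3],roi[0]:roi[2]]
    cv2.imwrite("pics/"+name,cv2.resize(im,None,fx=s,fy=s,interpolation=cv2.INTER_NEAREST)); return c
E
python3 - <<'E'
from st import *
st(); pic("wrist","w2.png"); pic("side","s2.png",(150,160,420,340),2.9)
E
```

```text
t 4.3667 board xy mm [-122.8   78.9] z 32.6 toolx rel ex 3.1397 F [ 1.1 -0.5  1.2] grip 0.599
```

View pics/w2.png

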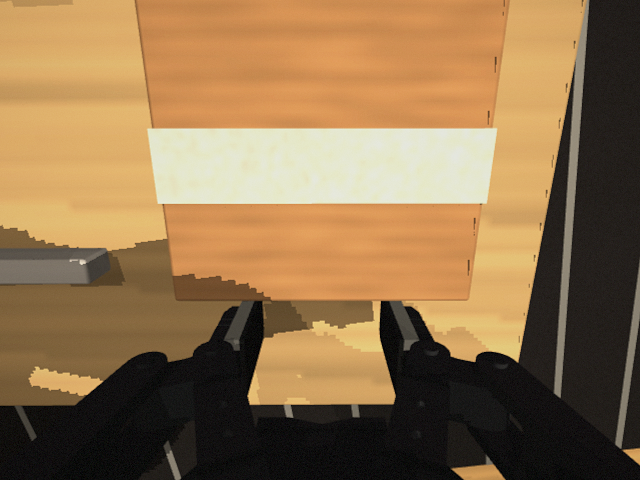

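View pics/s2.png

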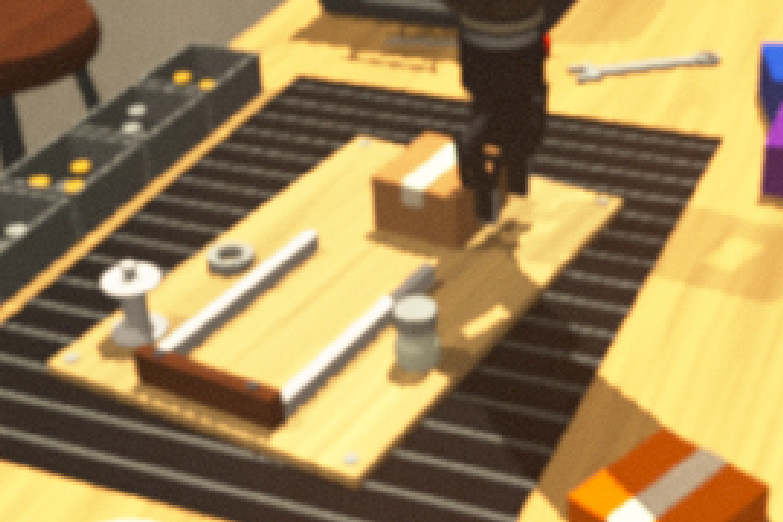

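The fingers stand just off the carton's left face, centred on it (face at row ~298, columns 175–470). I'll push gently toward the right in small steps.

Emit:
apply_moves(
  moves=[
    [0,-0.4,0,0],
    [0,-0.3,0,0],
    [0,-0.15,0,0],
    [0,-0.15,0,0],
    [0,-0.15,0,0],
    [0,-0.15,0,0],
    [0,-0.15,0,0],
    [0,-0.15,0,0],
    [0,-0.15,0,0],
    [0,-0.15,0,0],
    [0,0,0,0],
    [0,0,0,0],
  ],
)

```text
time: 5.47
eef_pos: [0.4844, -0.0736, 0.0311]
eef_rot: [0.0, -0.656, 0.755, -0.0]
wrist_force: [-1.3, 1.0, -1.5]
grip_width: 0.598
```

```bash
cat >> st.py <<'E'
def tape(cam="top",dbg=None):
    """tape strip centre & yaw in the board frame from the top camera"""
    c=read_camera(cam); im=c["frame"][:,:,::-1].copy(); x0,y0,x1,y1=200,130,425,300; s=6
    z=cv2.resize(im[y0:y1,x0:x1],None,fx=s,fy=s,interpolation=cv2.INTER_CUBIC)
    hsv=cv2.cvtColor(z,cv2.COLOR_BGR2HSV).astype(int)
    m=((hsv[...,1]<40)&(hsv[...,2]>150)).astype(np.uint8)*255
    for k in cv2.findContours(m,cv2.RETR_EXTERNAL,cv2.CHAIN_APPROX_NONE)[0]:
        a=cv2.contourArea(k)/36
        if a<100: continue
        r=cv2.minAreaRect(k); P=cast(c,(cv2.boxPoints(r)+.5)/s-.5+[x0,y0],.067)[:,:2]
        e=[P[1]-P[0],P[2]-P[1]]; d=max(e,key=np.linalg.norm); d=d*np.sign(d@ex); q=P.mean(0)-O
        print("  bright area%.0f"%a,"len,wid",sorted([round(np.linalg.norm(v)*1e3,1) for v in e]),"centre",(1e3*np.array([q@ex,q@ey])).round(1),"yaw",np.arctan2(d@ey,d@ex).round(4))
E
python3 - <<'E'
from st import *
st(); pic("wrist","w3.png"); pic("top","t3.png",(200,130,425,300),3.5); tape()
E
```

```text
t 5.4667 board xy mm [-122.1   60.7] z 31.1 toolx rel ex 3.1405 F [-1.3  1.  -1.5] grip 0.598
  bright area149 len,wid [np.float64(31.0), np.float64(33.3)] centre [ 85.3 114.7] yaw 1.2578
  bright area288 len,wid [np.float64(13.0), np.float64(145.0)] centre [116.5  69.9] yaw -0.0002
  bright area402 len,wid [np.float64(13.1), np.float64(213.0)] centre [ 82.6 -48.2] yaw -0.0005
  bright area181 len,wid [np.float64(37.6), np.float64(38.0)] centre [ 32.2 -94.3] yaw 0.2176
  bright area365 len,wid [np.float64(48.6), np.float64(67.6)] centre [ 150.4 -105. ] yaw -0.7564
```

View pics/w3.png

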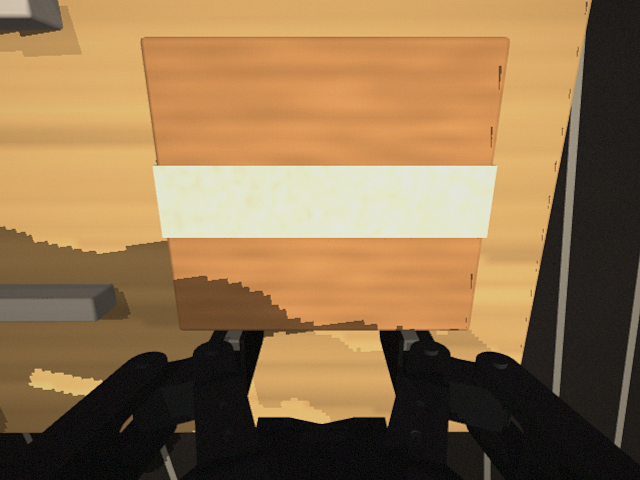

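View pics/t3.png

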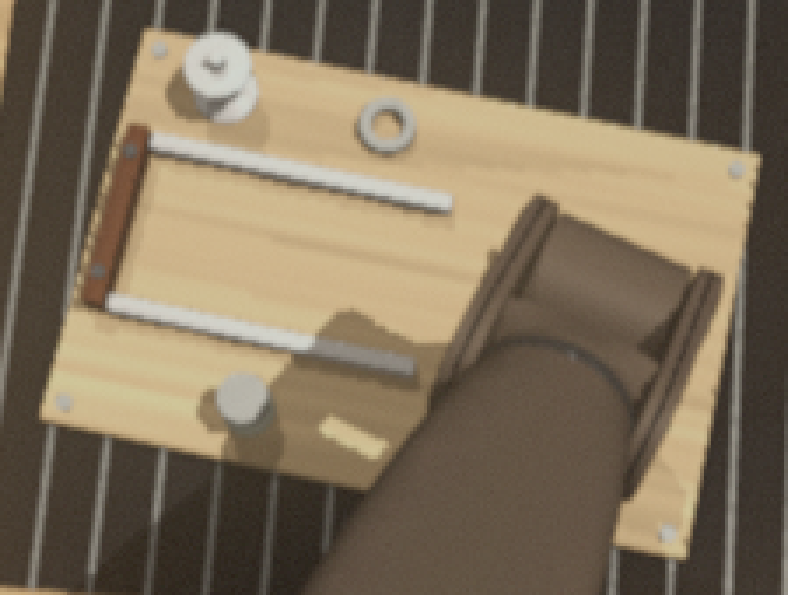

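The top camera is blocked by the arm, so I'll use the wrist view, where the carton top corners are at (143,38), (509,38), (470,329) and (180,329).

```bash
cat >> st.py <<'E'
def L(p): return (1e3*np.c_[(p-O)@ex,(p-O)@ey]).round(1)
def wcart(uv,z=.067):
    c=read_camera("wrist"); P=cast(c,uv,z)[:,:2]; print(L(P).tolist(),"mean",L(P.mean(0)[None]))
E
python3 - <<'E'
from st import *
wcart([(143,38),(509,38),(470,329),(180,329)]); wcart([(153,166),(496,166),(487,238),(162,238)])
E
```

```text
[[-74.1, -40.7], [-172.4, -40.5], [-172.9, 48.4], [-73.2, 48.2]] mean [[-123.2    3.8]]
[[-71.9, -6.9], [-173.9, -6.7], [-174.3, 15.7], [-71.5, 15.4]] mean [[-122.9    4.4]]
```

Carton is now at y ≈ +4 mm, still square. Another 4 mm is needed.

Emit:
apply_moves(
  moves=[
    [0,-0.1,0,0],
    [0,-0.1,0,0],
    [0,-0.1,0,0],
    [0,-0.1,0,0],
    [0,0,0,0],
    [0,0,0,0],
  ],
)

```text
time: 6.22
eef_pos: [0.4884, -0.0742, 0.0314]
eef_rot: [0.0, -0.656, 0.755, -0.0]
wrist_force: [-1.6, 0.9, 0.5]
grip_width: 0.597
```

Run:
```python
from st import *
st(); pic("wrist","w4.png")
```

```text
t 6.2167 board xy mm [-122.2   56.6] z 31.4 toolx rel ex 3.1404 F [-1.6  0.9  0.5] grip 0.597
```

View pics/w4.png

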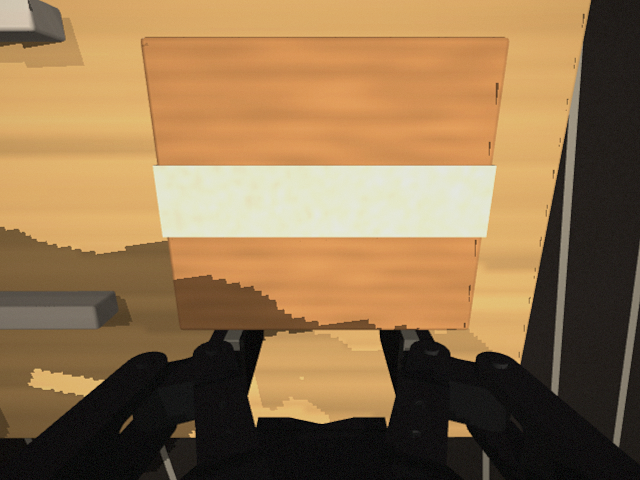

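The carton followed, with its top edges at rows 38–329 and TCP at y=56.6, so its centre is at y≈0. I'll retreat, lift, go behind the carton and turn 90°.

Emit:
apply_moves(
  moves=[
    [0,1.5,0,0],
    [0,1.5,0,0],
    [0,0,-2.5,0],
    [0,0,-2.5,0],
    [0,0,-2.5,0],
    [0,0,-2.5,0],
    [0,0,-2,0],
    [1.85,-2.15,0,0],
    [1.85,-2.15,0,0],
    [1.85,-2.2,0,0],
    [1.85,-2.2,0,0],
  ],
)

```text
time: 7.18
eef_pos: [0.5363, -0.1568, 0.1524]
eef_rot: [0.001, -0.656, 0.755, -0.002]
wrist_force: [0.5, 0.5, 0.0]
grip_width: 0.596
```

Emit:
apply_moves(
  moves=[
    [0,0,0,-0.121],
    [0,0,0,-0.121],
    [0,0,0,-0.121],
    [0,0,0,-0.121],
    [0,0,0,-0.121],
    [0,0,0,-0.121],
    [0,0,0,-0.121],
    [0,0,0,-0.121],
    [0,0,0,-0.121],
    [0,0,0,-0.121],
    [0,0,0,-0.121],
    [0,0,0,-0.121],
    [0,0,0,-0.12],
    [0,0,0,0],
    [0,0,0,0],
  ],
)

```text
time: 8.43
eef_pos: [0.535, -0.1557, 0.1517]
eef_rot: [0.0, 0.997, -0.071, 0.001]
wrist_force: [-0.1, -0.0, -0.3]
grip_width: 0.6
```

Run:
```python
from st import *
st(); pic("wrist","w5.png"); tape(); pic("top","t5.png",(200,130,425,300),3.5)
```

```text
t 8.4333 board xy mm [-196.4   -0.8] z 151.7 toolx rel ex -1.5739 F [-0.1 -0.  -0.3] grip 0.6
  bright area161 len,wid [np.float64(33.4), np.float64(34.3)] centre [ 84.4 114.9] yaw 0.7994
  bright area281 len,wid [np.float64(12.9), np.float64(141.8)] centre [118.   69.8] yaw -0.0002
  bright area399 len,wid [np.float64(12.8), np.float64(212.9)] centre [ 82.6 -48.1] yaw -0.0013
  bright area181 len,wid [np.float64(37.6), np.float64(38.0)] centre [ 32.2 -94.3] yaw 0.2176
  bright area365 len,wid [np.float64(48.5), np.float64(67.9)] centre [ 150.6 -105. ] yaw -0.7607
```

View pics/w5.png

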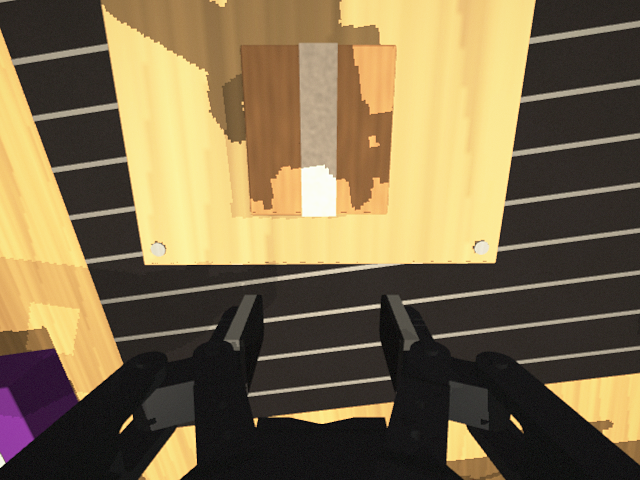

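View pics/t5.png

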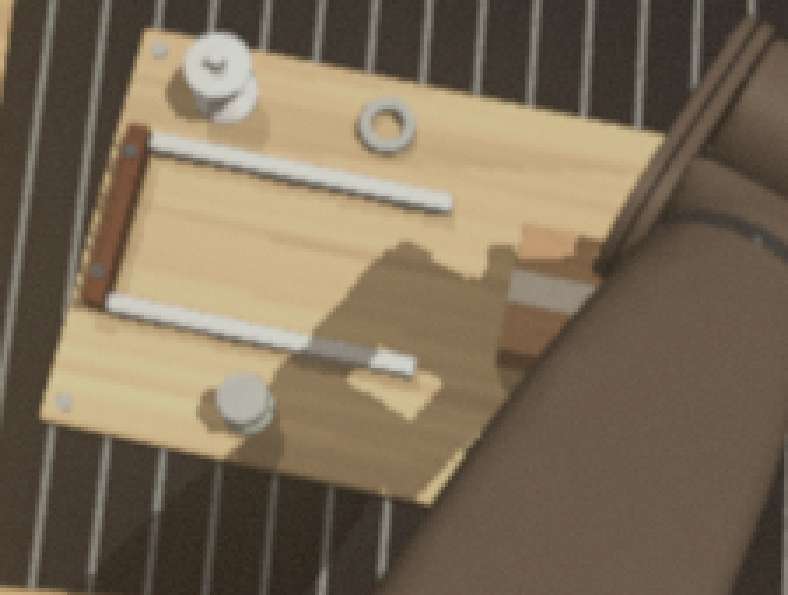

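Run:
```python
from st import *
pic("wrist","z5.png",(225,30,415,240),2.8)
wcart([(241,45),(396,45),(387.5,214),(249.5,214)]); wcart([(299,43),(337,43),(336,216),(302,216)]); wcart([(145,265),(495,262.5)],.012)
```

```text
[[-73.1, 44.4], [-73.4, -44.2], [-172.3, -44.7], [-172.0, 45.8]] mean [[-122.7    0.3]]
[[-72.2, 11.3], [-72.3, -10.4], [-173.5, -10.8], [-173.5, 11.5]] mean [[-122.9    0.4]]
[[-229.2, 149.1], [-227.6, -148.6]] mean [[-228.4    0.3]]
```

View pics/z5.png

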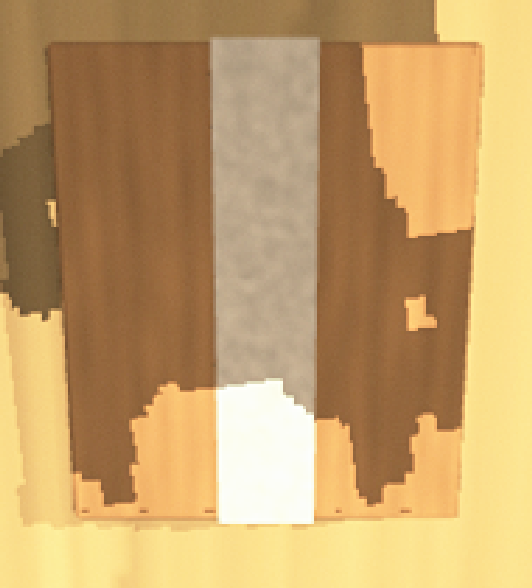

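The carton is at board (-123, +0.4) mm and square within a few mrad. I'll lower behind it with the tips above rail-top height.

Emit:
apply_moves(
  moves=[
    [-0.1,0,0,-0.003],
    [0,0,2,0],
    [0,0,2,0],
    [0,0,2,0],
    [0,0,2,0],
    [0,0,2,0],
    [0,0,1.5,0],
    [0,0,0,0],
    [0,-0.5,0,0],
    [0,-0.4,0,0],
    [0,-0.2,0,0],
    [0,-0.2,0,0],
    [0,-0.2,0,0],
    [0,-0.2,0,0],
    [0,-0.3,0,0],
    [0,-0.3,0,0],
    [0,-0.3,0,0],
    [0,0,0,0],
    [0,0,0,0],
  ],
)

```text
time: 10.37
eef_pos: [0.5368, -0.129, 0.0362]
eef_rot: [-0.0, 0.998, -0.068, 0.0]
wrist_force: [0.4, -3.0, 1.2]
grip_width: 0.603
```

Run:
```python
from st import *
st(); pic("wrist","w6.png"); pic("side","s6.png",(150,160,420,340),2.9)
```

```text
t 10.3667 board xy mm [-169.7    1.1] z 36.2 toolx rel ex -1.5679 F [ 0.4 -3.   1.2] grip 0.603
```

View pics/w6.png

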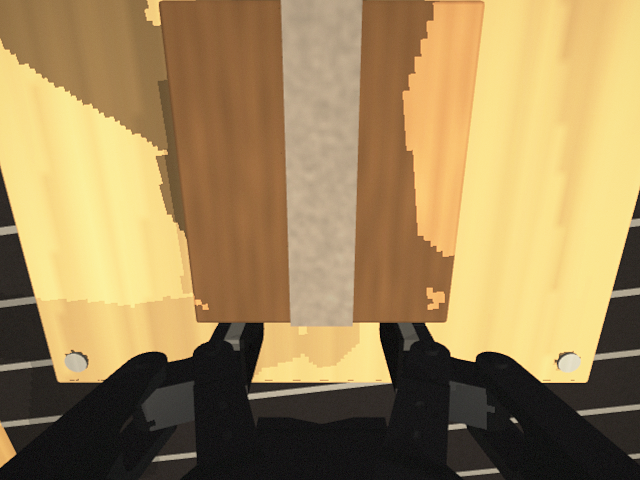

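View pics/s6.png

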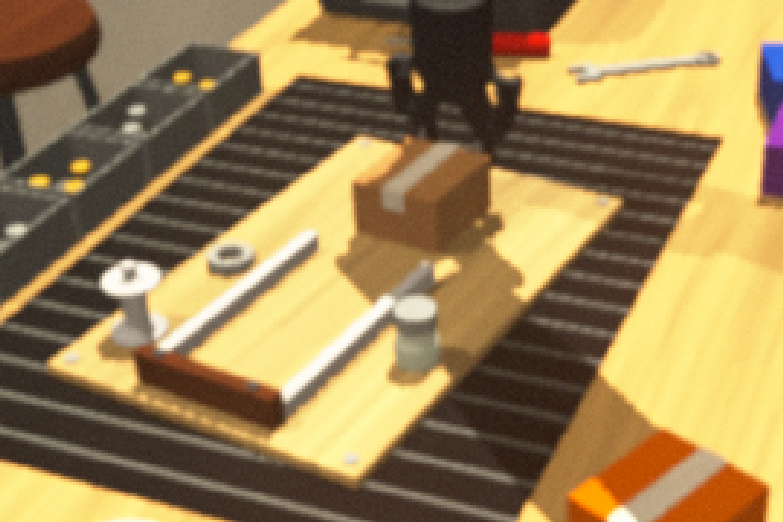

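Both fingers are touching the back face evenly (row ~322, tape centred between the fingers) and the carton is moving straight. I'll push to just before the mouth and re-measure.

Emit:
apply_moves(
  moves=[
    [0,-0.3,0,0],
    [0,-0.4,0,0],
    [0,-0.4,0,0],
    [0,-0.4,0,0],
    [0,-0.4,0,0],
    [0,-0.4,0,0],
    [0,-0.3,0,0],
    [0,-0.2,0,0],
    [0,0,0,0],
    [0,0,0,0],
  ],
)

```text
time: 11.3
eef_pos: [0.5405, -0.1011, 0.0362]
eef_rot: [-0.001, 0.998, -0.068, -0.0]
wrist_force: [-0.4, 0.2, 0.7]
grip_width: 0.596
```

Run:
```python
from st import *
st(); pic("wrist","w7.png"); pic("top","t7.png",(200,130,425,300),3.5)
```

```text
t 11.3 board xy mm [-141.5    1.3] z 36.2 toolx rel ex -1.5677 F [-0.4  0.2  0.7] grip 0.596
```

View pics/w7.png

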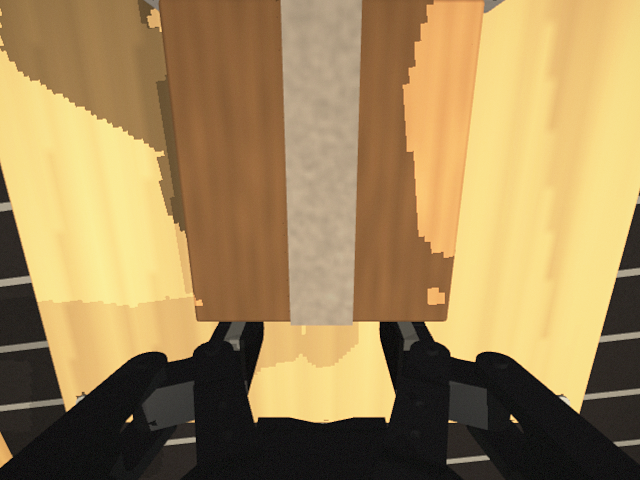

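View pics/t7.png

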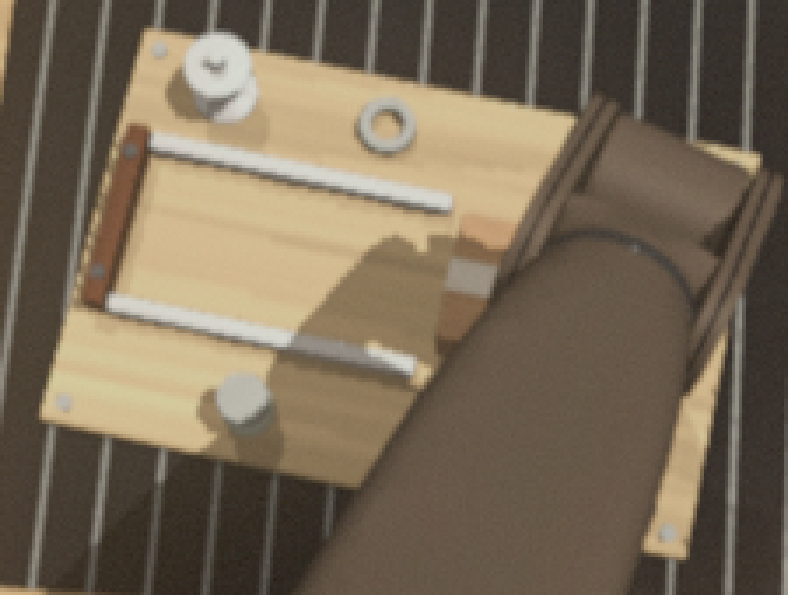

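Run:
```python
from st import *
pic("wrist","z7.png",(130,0,510,340),2.0)
wcart([(162,3),(483.5,3),(447,321),(197,321)]); wcart([(281,3),(361.5,3),(352.5,325),(291,325)])
```

```text
[[-31.7, 44.1], [-31.6, -44.1], [-130.0, -44.7], [-130.2, 44.7]] mean [[-80.9  -0. ]]
[[-31.8, 11.4], [-31.7, -10.6], [-131.8, -11.0], [-131.8, 11.1]] mean [[-81.8   0.2]]
```

View pics/z7.png

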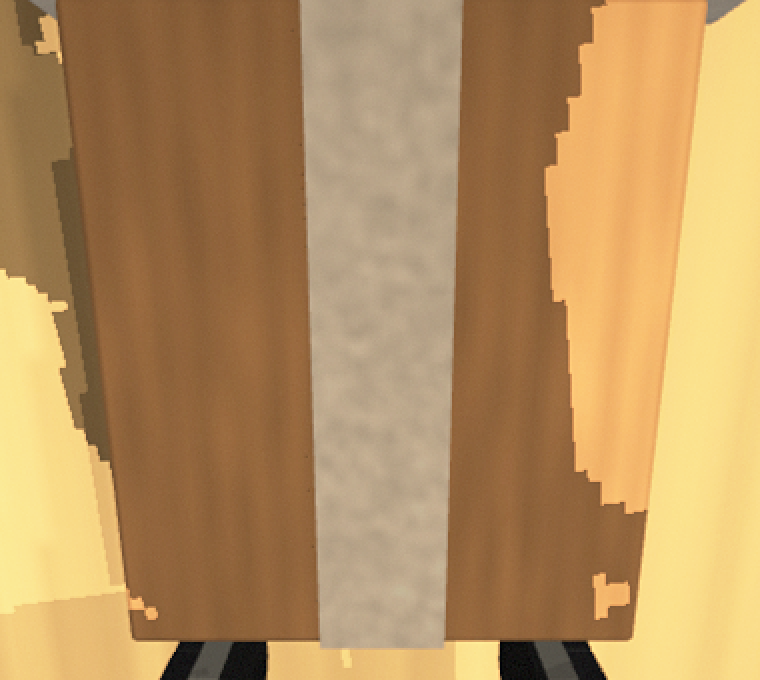

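Carton is at (-81, 0) mm with yaw ≈ 0 and about 10 mm clear on each side. I'm entering the lane in stages.

Emit:
apply_moves(
  moves=[
    [0,-0.3,0,0.003],
    [0,-0.4,0,0],
    [0,-0.4,0,0],
    [0,-0.4,0,0],
    [0,-0.4,0,0],
    [0,-0.4,0,0],
    [0,-0.4,0,0],
    [0,-0.4,0,0],
    [0,-0.4,0,0],
    [0,-0.4,0,0],
    [0,-0.4,0,0],
    [0,-0.4,0,0],
    [0,-0.4,0,0],
    [0,-0.4,0,0],
    [0,-0.4,0,0],
    [0,-0.3,0,0],
    [0,-0.2,0,0],
    [0,0,0,0],
    [0,0,0,0],
  ],
)

```text
time: 13.13
eef_pos: [0.5493, -0.0377, 0.0361]
eef_rot: [-0.001, 0.998, -0.07, -0.0]
wrist_force: [-0.4, 0.7, -0.6]
grip_width: 0.601
```

Run:
```python
from st import *
st(); pic("wrist","w8.png"); pic("side","s8.png",(150,160,420,340),2.9)
```

```text
t 13.1333 board xy mm [-77.6   1.3] z 36.1 toolx rel ex -1.5709 F [-0.4  0.7 -0.6] grip 0.601
```

View pics/w8.png

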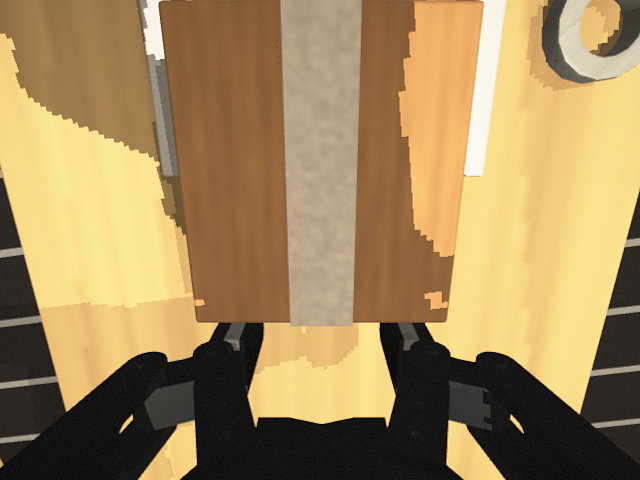

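View pics/s8.png

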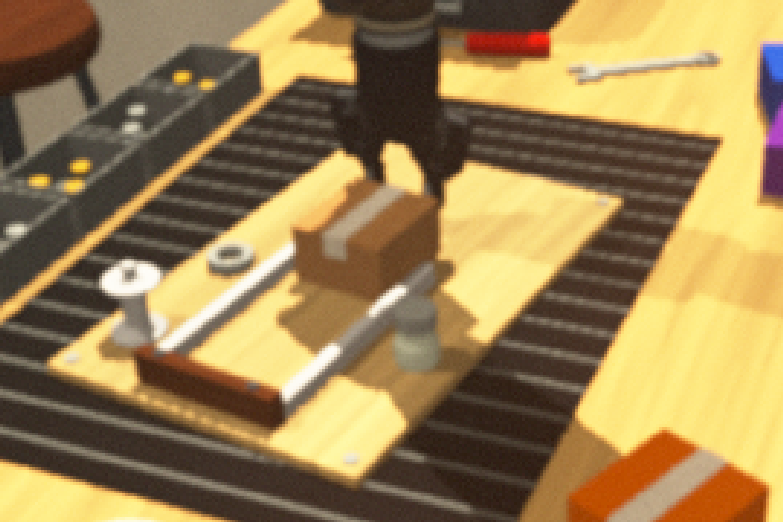

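The carton is inside the mouth with the rails visible on both sides, (162–176,175) and (466–482,175) px. It's still square in the view, so I'll continue.

Emit:
apply_moves(
  moves=[
    [0,-0.3,0,0],
    [0,-0.5,0,0],
    [0,-0.5,0,0],
    [0,-0.5,0,0],
    [0,-0.5,0,0],
    [0,-0.5,0,0],
    [0,-0.5,0,0],
    [0,-0.5,0,0],
    [0,-0.5,0,0],
    [0,-0.5,0,0],
    [0,-0.5,0,0],
    [0,-0.5,0,0],
    [0,-0.5,0,0],
    [0,-0.5,0,0],
    [0,-0.5,0,0],
    [0,-0.4,0,0],
    [0,-0.2,0,0],
    [0,0,0,0],
    [0,0,0,0],
  ],
)

```text
time: 14.82
eef_pos: [0.5608, 0.0403, 0.0367]
eef_rot: [-0.0, 0.998, -0.069, 0.0]
wrist_force: [-0.1, 0.0, -0.3]
grip_width: 0.601
```

Run:
```python
from st import *
st(); pic("wrist","w9.png"); pic("side","s9.png",(150,160,420,340),2.9)
wcart([(162,3),(483.5,3),(447,322),(196,322)])
```

```text
t 14.8167 board xy mm [1.3 0.9] z 36.7 toolx rel ex -1.5708 F [-0.1  0.  -0.3] grip 0.601
[[111.5, 43.6], [111.4, -44.7], [12.3, -45.1], [12.5, 44.9]] mean [[61.9 -0.3]]
```

View pics/w9.png

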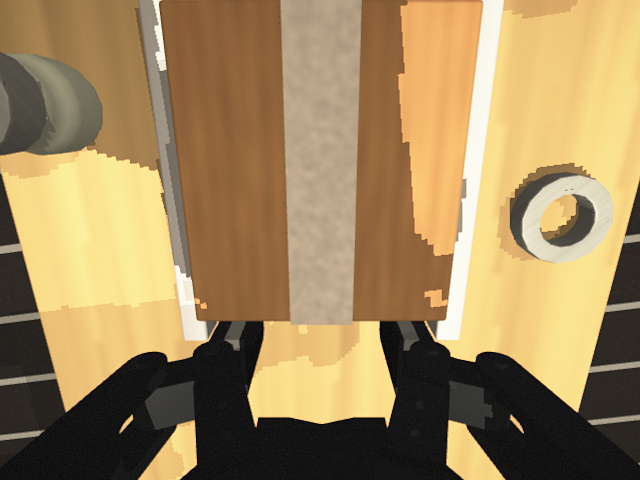

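View pics/s9.png

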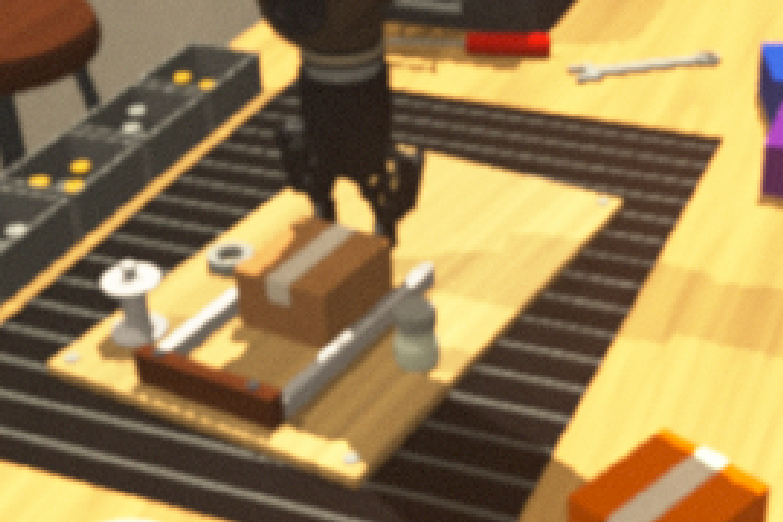

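Run:
```python
from st import *
c=read_camera("top")
for n,p,z in (("jar",(243,399),.062),("jar inner edge",(243,372),.062),("hub",(217,62),.078)):
    print(n,L(cast(c,(np.array(p)+.0)/3.5-.5+[200,130],z)[:,:2]))
pic("side","s10.png",(260,160,340,240),7)
```

```text
jar [[ 84.1 114.9]]
jar inner edge [[88.5 96.9]]
hub [[ 155.4 -108.9]]
```

View pics/s10.png

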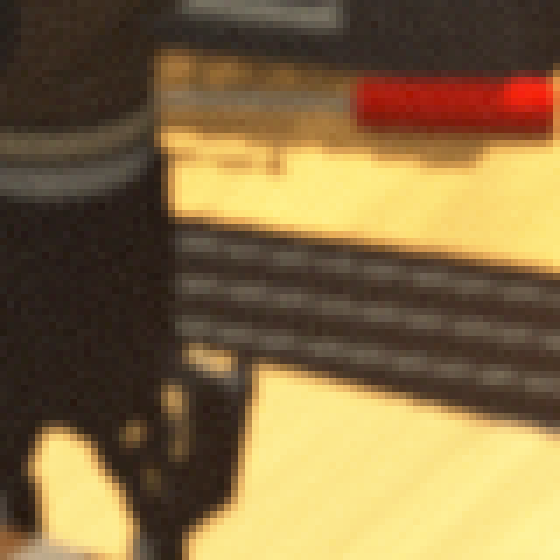

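Jar's inner edge is at y≈+96 mm, well clear of the hand. I'll push on to about 8 mm short of home.

Emit:
apply_moves(
  moves=[
    [0,-0.3,0,0],
    [0,-0.5,0,0],
    [0,-0.5,0,0],
    [0,-0.5,0,0],
    [0,-0.5,0,0],
    [0,-0.5,0,0],
    [0,-0.5,0,0],
    [0,-0.5,0,0],
    [0,-0.5,0,0],
    [0,-0.5,0,0],
    [0,-0.5,0,0],
    [0,-0.5,0,0],
    [0,-0.5,0,0],
    [0,-0.5,0,0],
    [0,-0.5,0,0],
    [0,-0.4,0,0],
    [0,-0.2,0,0],
    [0,0,0,0],
    [0,0,0,0],
  ],
)

```text
time: 16.65
eef_pos: [0.571, 0.1189, 0.0359]
eef_rot: [-0.001, 0.998, -0.07, -0.0]
wrist_force: [0.2, -0.2, -0.4]
grip_width: 0.6
```

Emit:
apply_moves(
  moves=[
    [0,-0.2,0,0],
    [0,-0.2,0,0],
    [0,-0.15,0,0],
    [0,-0.1,0,0],
    [0,0,0,0],
  ],
)

```text
time: 17.07
eef_pos: [0.5718, 0.1248, 0.0359]
eef_rot: [-0.0, 0.998, -0.07, -0.0]
wrist_force: [-0.9, -1.7, -1.0]
grip_width: 0.599
```

Run:
```python
from st import *
st(); pic("wrist","w11.png"); pic("side","s11.png",(150,160,420,340),2.9)
wcart([(162,3),(483.5,3),(447,322),(196,322)])
```

```text
t 17.0667 board xy mm [86.5  1.6] z 35.9 toolx rel ex -1.5708 F [-0.9 -1.7 -1. ] grip 0.599
[[196.8, 44.0], [196.7, -43.7], [98.3, -44.1], [98.3, 45.4]] mean [[147.5   0.4]]
```

View pics/w11.png

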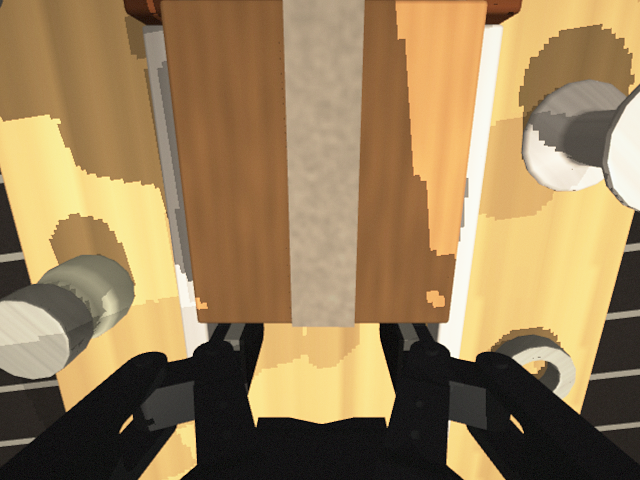

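View pics/s11.png

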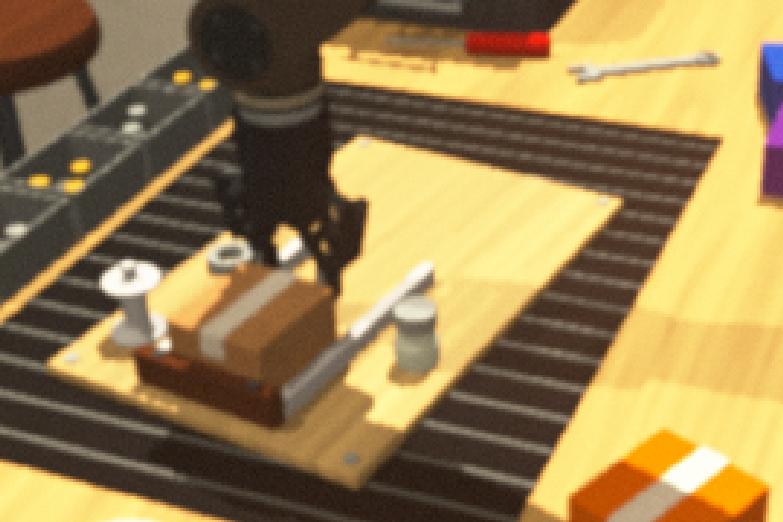

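About 2 mm to go. I'll take small steps and watch the force along the push direction.

Emit:
apply_moves(
  moves=[
    [0,-0.07,0,0],
    [0,-0.07,0,0],
    [0,-0.06,0,0],
    [0,0,0,0],
  ],
)

```text
time: 17.55
eef_pos: [0.5724, 0.1266, 0.0362]
eef_rot: [-0.0, 0.998, -0.069, -0.0]
wrist_force: [0.0, -1.5, -1.2]
grip_width: 0.599
```

Emit:
apply_moves(
  moves=[
    [0,-0.05,0,0],
    [0,-0.05,0,0],
    [0,0,0,0],
  ],
)

```text
time: 17.8
eef_pos: [0.5726, 0.1276, 0.0363]
eef_rot: [-0.0, 0.998, -0.069, -0.0]
wrist_force: [-0.5, -1.2, -0.6]
grip_width: 0.601
```

Run:
```python
from st import *
st()
```

```text
t 17.8 board xy mm [89.4  1.2] z 36.3 toolx rel ex -1.5706 F [-0.5 -1.2 -0.6] grip 0.601
```

No stop contact yet, since the force is only sliding friction of about 1–2 N. Continuing.

Emit:
apply_moves(
  moves=[
    [0,-0.05,0,0],
    [0,-0.05,0,0],
    [0,0,0,0],
  ],
)

```text
time: 18.05
eef_pos: [0.5728, 0.1278, 0.0364]
eef_rot: [0.001, 0.998, -0.069, 0.0]
wrist_force: [-0.3, -4.6, -0.4]
grip_width: 0.602
```

Emit:
apply_moves(
  moves=[
    [0,-0.05,0,0],
    [0,-0.05,0,0],
    [0,0,0,0],
  ],
)

```text
time: 18.3
eef_pos: [0.5729, 0.1278, 0.0364]
eef_rot: [0.002, 0.998, -0.069, -0.0]
wrist_force: [-1.4, -8.8, 0.6]
grip_width: 0.596
```

Run:
```python
from st import *
st(); pic("wrist","w12.png")
```

```text
t 18.3 board xy mm [89.6  1. ] z 36.4 toolx rel ex -1.5694 F [-1.4 -8.8  0.6] grip 0.596
```

View pics/w12.png

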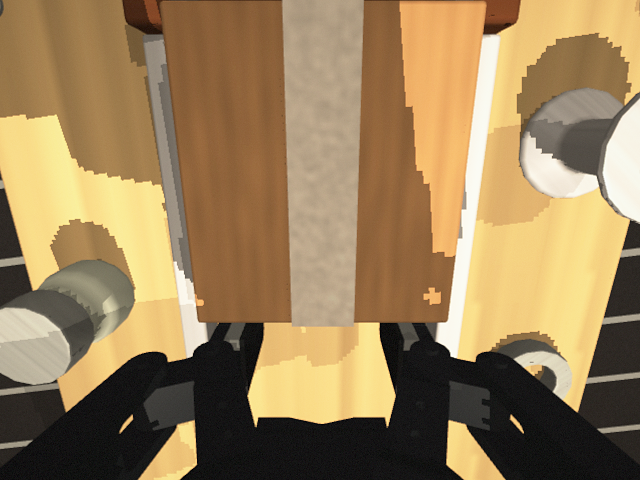

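Force rises to 8.8 N while the TCP has stopped at x=89.6 mm, so the carton is hard against the stop. I'll back off straight, lift, then move away to check.

Emit:
apply_moves(
  moves=[
    [0,0.3,0,0],
    [0,0.7,0,0],
    [0,1.5,0,0],
    [0,1.5,0,0],
    [0,0,-2,0],
    [0,0,-2.5,0],
    [0,0,-2.5,0],
    [0,0,-2.5,0],
    [0,0,-2.5,0],
    [0,0,-2.5,0],
    [0,0,-2.5,0],
    [0,0,-2.5,0],
    [0,1,0,0],
    [0,2,0,0],
    [0,2,0,0],
    [0,2,0,0],
    [0,1,0,0],
    [0,0,0,0],
  ],
)

```text
time: 19.85
eef_pos: [0.5561, 0.0091, 0.231]
eef_rot: [-0.0, 0.997, -0.071, 0.0]
wrist_force: [0.3, -0.2, 0.2]
grip_width: 0.603
```

Run:
```python
from st import *
st(); pic("wrist","w13.png")
```

```text
t 19.85 board xy mm [-30.3   1.2] z 231.0 toolx rel ex -1.5733 F [ 0.3 -0.2  0.2] grip 0.603
```

View pics/w13.png

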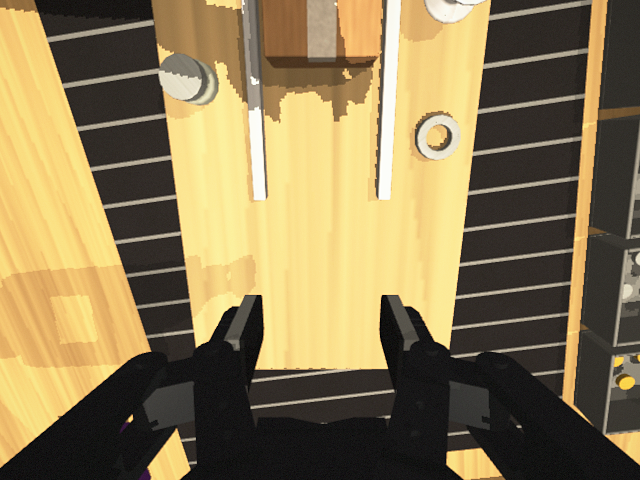

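The hand is clear and the carton's back edge is visible at about (265–380, 60) px between the rails. I'll take a direct wrist look from above, then retreat.

Emit:
apply_moves(
  moves=[
    [0,-1.5,0,0],
    [0,-2.5,0,0],
    [0,-2.5,0,0],
    [0,-2.5,0,0],
    [0,-2.5,0,0],
    [0,-1.5,0,0],
    [0,0,0,0],
    [0,0,0,0],
  ],
)

```text
time: 20.57
eef_pos: [0.574, 0.1409, 0.231]
eef_rot: [-0.0, 0.998, -0.068, -0.0]
wrist_force: [0.3, 0.2, -0.5]
grip_width: 0.597
```

Run:
```python
from st import *
st(); pic("wrist","w14.png"); pic("wrist","z14.png",(200,60,440,300),2.5)
```

```text
t 20.5667 board xy mm [102.8   1.7] z 231.0 toolx rel ex -1.568 F [ 0.3  0.2 -0.5] grip 0.597
```

View pics/w14.png

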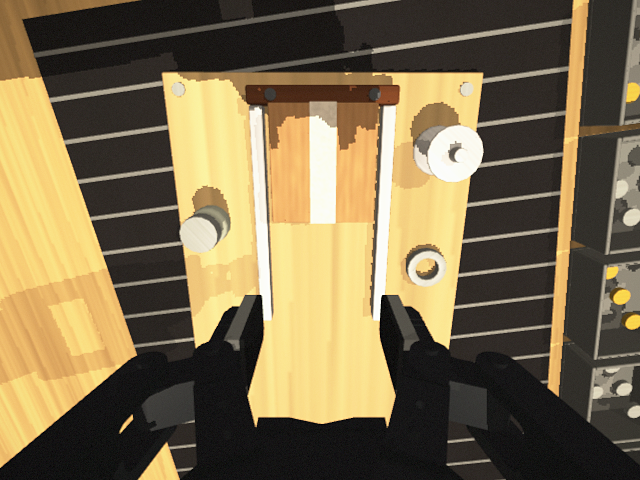

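View pics/z14.png

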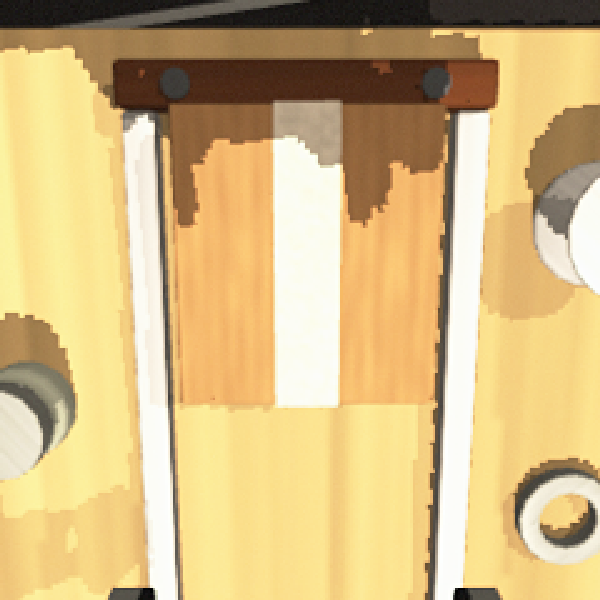

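Run:
```python
from st import *
z=lambda a:np.array(a,float)/2.5-.5+[200,60]
wcart(z([(169,103),(446,103),(436,404),(181,404)])); print("tape"); wcart(z([(273,100),(342,100),(340,407),(275,407)]))
print("stop top face front edge"); wcart(z([(115,107),(497,107)]),.042)
print("rails mouth inner"); wcart(z([(157,112),(176,598)]),.03); wcart(z([(455,112),(433,598)]),.03)
```

```text
[[200.2, 44.1], [200.1, -45.1], [100.1, -46.3], [100.2, 44.5]] mean [[150.1  -0.7]]
tape
[[200.7, 10.4], [200.6, -11.8], [98.6, -12.3], [98.7, 10.9]] mean [[149.7  -0.7]]
stop top face front edge
[[200.1, 66.2], [199.8, -67.1]] mean [[200.   -0.4]]
rails mouth inner
[[199.1, 53.4], [4.4, 55.5]] mean [[101.7  54.4]]
[[198.8, -54.6], [4.1, -54.7]] mean [[101.5 -54.6]]
```

Carton is at board (150.1, -0.7) mm against a nominal home of (150, 0). It is square within about 5 mrad, with 9–10 mm to each rail. I'll retreat the hand fully and take one last overall look.

Emit:
apply_moves(
  moves=[
    [0,1.5,0,0],
    [0,2.5,0,0],
    [0,2.5,0,0],
    [0,2.5,0,0],
    [0,2.5,0,0],
    [0,2.5,0,0],
    [0,2.5,0,0],
    [0,2.5,0,0],
    [0,2.5,0,0],
    [0,2.5,0,0],
    [0,2.5,0,0],
    [0,2.5,0,0],
    [0,1.5,0,0],
    [0,0,0,0],
    [0,0,0,0],
    [0,0,0,0],
  ],
)

```text
time: 22.25
eef_pos: [0.5319, -0.1624, 0.2313]
eef_rot: [-0.0, 0.998, -0.07, -0.0]
wrist_force: [0.4, 0.0, -0.1]
grip_width: 0.602
```

Run:
```python
from st import *
st(); tape(); pic("top","t15.png")
```

```text
t 22.25 board xy mm [-203.4    1.3] z 231.3 toolx rel ex -1.5711 F [ 0.4  0.  -0.1] grip 0.602
  bright area110 len,wid [np.float64(25.1), np.float64(32.9)] centre [ 88.6 115.9] yaw -1.3839
  bright area226 len,wid [np.float64(12.6), np.float64(121.7)] centre [128.   69.8] yaw 0.0004
  bright area370 len,wid [np.float64(22.6), np.float64(104.5)] centre [148.5  -0.3] yaw 0.002
  bright area355 len,wid [np.float64(12.8), np.float64(212.7)] centre [ 82.5 -48.1] yaw -0.0021
  bright area180 len,wid [np.float64(37.1), np.float64(38.0)] centre [ 32.2 -94.5] yaw 0.2176
  bright area363 len,wid [np.float64(48.7), np.float64(68.0)] centre [ 150.5 -105. ] yaw -0.7567
```

View pics/t15.png

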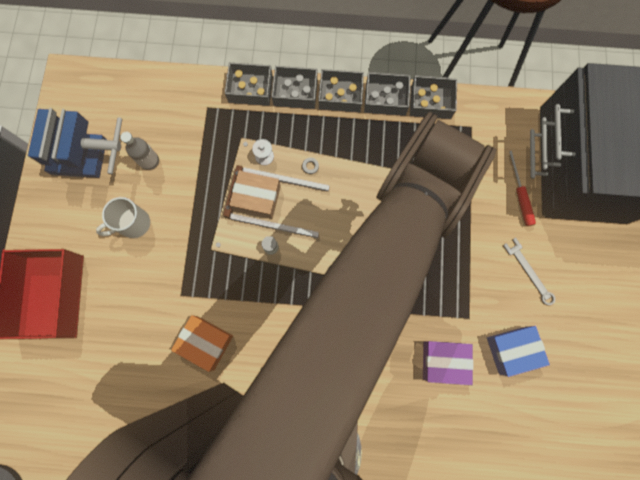

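The top view shows the carton at (255,193) px, flush against the stop and square (tape yaw 0.002, y = -0.3 mm). The bystanders look unmoved, and the hand is well clear. I'm handing in.

Run:
```python
from bench import env
print(env.close_job())
```

```text
the job is handed in; nothing more can be done
None
```

The carton is home against the end stop and square in the lane. I saw no contact with either rail, and the job was handed in at about 22 s of the 64 s allowed.

- **What I did:** The carton started about 12 mm left of the lane's middle line. I pushed it sideways from its left face with both fingers until it was centred. I then pushed its back face down the lane in stages, with the fingertips kept above the rails. At the stop, the force rose from about 1.5 N to 8.8 N and the hand stopped advancing.
- **Last checks:** The wrist camera put the carton centre at (150.1, -0.7) mm on the board; home is (150, 0). Its yaw was within about 5 mrad, leaving roughly 9–10 mm to each rail. Wrist force was near zero, and the hand was far behind the mouth and 0.23 m up.
- **Small disagreements:** The top camera read the carton at (148.5, -0.3) mm, about 1.5 mm short of the wrist reading. That is within the 2 mm calibration, and the force rise also points to contact with the stop. The jar's measured centre shifted by about 4 mm between top-camera readings. I put that down to changing shadow; the hub and bearing readings did not change, and the hand kept well clear of the jar.

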